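# Pack the measuring cylinders into the washer basket

### The arm

A 6-joint arm with a two-finger parallel gripper is mounted at the origin on a cart in front of the work surface, level with it; the furniture and walls round the work are solid. World frame = base frame: x ahead of the robot, y to its left, z up, the work surface at z = 0. Lengths are in m, angles in rad, forces in N, time in s.
With the tool pointing down it reaches from about 0.3 to 0.825 m from the base axis. Payload 5.4 kg.
Tool frame: the origin (TCP) lies at the very end of the fingers, on their centre line; the grasp point (between the pads) lies 19 mm behind it; z points along the fingers, y is the direction in which the jaws open and shut (so a half turn about z gives the same grasp; the last joint's range is limited). The gripper opens to 92 mm and grips with 3 to 60 N. Pads are 20 mm wide; open, the fingers measure 128 mm over their backs; the gripper's body (75 mm by 189 mm) begins 69 mm behind the grasp point.
Start: joints at [-1.55, 0.158, 1.597, -0, 1.386, -0.21], TCP at [0.132, -0.56, 0.215] pointing down, gripper open.
Joint ranges: [-2.91, 2.91], [-0.94, 2.29], [0.18, 2.7], [-1.29, 4.43], [0.17, 2.64], [-3, 3]. Speed limits (rad/s): [2.57, 2.57, 3.14, 3.14, 3.14, 3.14].

### API

Orientations are given as a unit quaternion [x, y, z, w].
In Python, from rig import manip gives the robot as it stands.
- The arm moves only by the tool carry_out, never from a script. Its argument "deltas" is a list of rows, each a list of 2 entries, a list of its own where there are three numbers: the shift along the tool's x, y, z in m, then the turn about the tool's z in degrees. In form: [[[dx, dy, dz], spin], ...]. A call has 1 to 8 rows; each row is the pose to reach, as a shift and turn from the pose commanded when the call began, along the tool's axes at that moment; what a row does not reach only later rows make up. A row lasts 1/8 s, in which the tool goes at most 62.5 mm and 10.7 degrees, less where a joint would pass 70% of its speed; a pose out of reach is approached as far as the arm can. A call with a gripper value outside its range is refused whole. "fingers" is the opening, from 0 (shut) to 1 (fully open), set as the call begins (left out, the last holds). The fingers move at their own pace and stop on an object; the grip force is fixed at half the most. Time passes only in rows, so rows that repeat a pose let the fingers close. It gives the time, the measured TCP pose, the force and the opening at its end, in the units of the state.
- manip.read_state(): the state, without advancing time (a new reading comes with each control period).
- manip.grab_frame(name): name is "scene" or "side" or "wrist"; returns (picture, depth): 400x640x3 uint8, red, green, blue; 400x640 float32, m along the optical axis (not along the pixel's ray), 0 where there is no reading.
- manip.camera_info(name): a dict with "fx", "fy", "cx", "cy" (pixels), "pose" (4x4, takes a point from camera to world coordinates); the wrist camera has in their place "mount" (4x4, takes a point from camera to tool coordinates, whose origin is the TCP and whose axes are the flange's). Camera axes: x right, y down, z forward; pixel columns grow to the right and rows downward; lengths in m; the calibration is good to about 2 mm. A picture is of the moment at which its call begins: read the wrist's pose just before it. camera_info takes no time and is no camera call.
- manip.hand_in(): hands the job in, once; it reports no verdict.
The state is a dict: "t": time; "joints": joint angles; "dq": joint speeds; "joint_efforts": joint torques, N m; "position": TCP position; "tool_rot": TCP orientation; "ft_force": force on the tool from outside, world axes, zero at the start; "ft_torque": the same for the moment, N m; "gripper_width": finger opening in m.
Only numpy, scipy, OpenCV 4.12 (cv2) and the standard library are available. Lean on these libraries where they do the work, as an engineer would, in place of code of your own. Each camera call takes 0.05 s, during which the arm holds its last target.

### The job

Load the round washer basket so that all seven measuring cylinders stand upright on its floor, packed one in the middle and six round it; the one at the open side of the basket is standing in the way and has to be moved over to make room. They are glass: keep them upright, set them down and never drop them, leave the basket standing about where it is and do not disturb the bottles and the beaker around it.

Things in the scene. Friction and masses are not known exactly. Their poses are not given: they have to be found in the camera images.
- basket: round steel wire basket, loose, 1.2 to 2 kg; inner diameter 200, outer 210 mm; wire wall up to 78 mm above the bench, two bails at its +y and -y rims up to 104 mm. Just holds seven cylinders: one in the middle, six round it about 66 mm out, 60 degrees apart. Origin: centre of its underside, z up. The open side is towards its -x.
- basket_floor (a point): centre of the basket's flat inner floor, 8 mm above the bench, axes as the basket's. At the start ring places at +90, +30, -30 and -90 degrees from +x are filled; the middle and +150 and -150 degrees are to be filled
- cyl_1: clear measuring cylinder 197 mm tall, all seven alike, 100-170 g: blue hexagonal foot 10 mm thick, 55 mm across flats, 63 mm across corners; straight tube 25 mm in diameter with a small lip at its top. Origin: centre of the foot's underside, z up the tube. Starts in the basket, in its own place in the outer ring.
- cyl_2: clear measuring cylinder 197 mm tall, all seven alike, 100-170 g: blue hexagonal foot 10 mm thick, 55 mm across flats, 63 mm across corners; straight tube 25 mm in diameter with a small lip at its top. Origin: centre of the foot's underside, z up the tube. Starts in the basket, in its own place in the outer ring.
- cyl_3: clear measuring cylinder 197 mm tall, all seven alike, 100-170 g: blue hexagonal foot 10 mm thick, 55 mm across flats, 63 mm across corners; straight tube 25 mm in diameter with a small lip at its top. Origin: centre of the foot's underside, z up the tube. Starts in the basket, in its own place in the outer ring.
- cyl_4: clear measuring cylinder 197 mm tall, all seven alike, 100-170 g: blue hexagonal foot 10 mm thick, 55 mm across flats, 63 mm across corners; straight tube 25 mm in diameter with a small lip at its top. Origin: centre of the foot's underside, z up the tube. Starts in the basket, in its own place in the outer ring.
- cyl_5: clear measuring cylinder 197 mm tall, all seven alike, 100-170 g: blue hexagonal foot 10 mm thick, 55 mm across flats, 63 mm across corners; straight tube 25 mm in diameter with a small lip at its top. Origin: centre of the foot's underside, z up the tube. Starts in the basket on the open side, badly placed across two ring places, leaving too little room for two more.
- cyl_6: clear measuring cylinder 197 mm tall, all seven alike, 100-170 g: blue hexagonal foot 10 mm thick, 55 mm across flats, 63 mm across corners; straight tube 25 mm in diameter with a small lip at its top. Origin: centre of the foot's underside, z up the tube. Starts on the bench, to the left of the basket.
- cyl_7: clear measuring cylinder 197 mm tall, all seven alike, 100-170 g: blue hexagonal foot 10 mm thick, 55 mm across flats, 63 mm across corners; straight tube 25 mm in diameter with a small lip at its top. Origin: centre of the foot's underside, z up the tube. Starts on the bench, to the right of the basket.
- beaker_250: bystander: empty glass beaker, 72 mm wide, 95 mm tall, on the bench at the right. Origin: centre of its underside
- wash_bottle: bystander: white squeeze bottle with red cap and bent spout, 67 mm wide, 110 mm with the spout, 204 mm tall, on the bench at the right behind. Origin on its underside
- acid_bottle: bystander: amber bottle with red cap, 60 mm wide, 135 mm tall, on the bench at the left behind. Origin: centre of its underside

How it is judged:
At the end, for the whole second after the job is handed in: All seven cylinders stand at rest in the basket: feet within 4 mm of its floor, axes within 72 mm of its middle and one within 15 mm, upright within 0.06 rad; the basket stands level on the bench (tilt below 0.03 rad, raised less than 6 mm) (horizontal distance between each of cyl_1, cyl_2, cyl_3, cyl_4, cyl_5, cyl_6, cyl_7 and basket_floor below 0.072 m and z of cyl_1 in the frame of basket_floor between -0.004 and 0.004 m and angle between each of cyl_1, cyl_2, cyl_3, cyl_4, cyl_5, cyl_6, cyl_7's own z axis and vertical below 0.06 rad and linear speed of each of cyl_1, cyl_2, cyl_3, cyl_4, cyl_5, cyl_6, cyl_7 below 0.02 m/s and z of cyl_2 in the frame of basket_floor between -0.004 and 0.004 m and z of cyl_3 in the frame of basket_floor between -0.004 and 0.004 m and z of cyl_4 in the frame of basket_floor between -0.004 and 0.004 m and z of cyl_5 in the frame of basket_floor between -0.004 and 0.004 m and z of cyl_6 in the frame of basket_floor between -0.004 and 0.004 m and z of cyl_7 in the frame of basket_floor between -0.004 and 0.004 m and horizontal distance between any of cyl_1, cyl_2, cyl_3, cyl_4, cyl_5, cyl_6, cyl_7 and basket_floor below 0.015 m and angle between basket's own z axis and vertical below 0.03 rad and height (world z) of basket below 0.006 m); the robot touches nothing.
It fails at once if a measuring cylinder is tipped by more than 0.5 rad (angle between any of cyl_1, cyl_2, cyl_3, cyl_4, cyl_5, cyl_6, cyl_7's own z axis and vertical above 0.5 rad).
It fails at once if a cylinder is dropped: it moves faster than 0.7 m/s with no finger on it, as after a fall of 25 mm ((linear speed of cyl_1 above 0.7 m/s and contact force between cyl_1 and the fingers below 0.1 N) or (linear speed of cyl_2 above 0.7 m/s and contact force between cyl_2 and the fingers below 0.1 N) or (linear speed of cyl_3 above 0.7 m/s and contact force between cyl_3 and the fingers below 0.1 N) or (linear speed of cyl_4 above 0.7 m/s and contact force between cyl_4 and the fingers below 0.1 N) or (linear speed of cyl_5 above 0.7 m/s and contact force between cyl_5 and the fingers below 0.1 N) or (linear speed of cyl_6 above 0.7 m/s and contact force between cyl_6 and the fingers below 0.1 N) or (linear speed of cyl_7 above 0.7 m/s and contact force between cyl_7 and the fingers below 0.1 N)).
It fails at once if the basket is pushed more than 60 mm from where it stood (distance of basket from where it was at the start of the episode above 0.06 m).
It fails at once if the beaker, the wash bottle or the amber bottle is moved by more than 30 mm (distance of any of beaker_250, wash_bottle, acid_bottle from where it was at the start of the episode above 0.03 m).
It also fails if it takes over 64 s, if anything falls off the work surface, if the arm or the gripper's body presses on something with over 40 N, if the wrist force passes 120 N, or if a joint passes its speed limit or range.

## Working session

There is one attempt and no reset: what is moved stays moved. The work goes in short steps, Python scripts to look and compute and a tool call to move; the robot and the scene stay as the last step left them, time stands still between calls to the robot, and variables do not carry over. Pictures are saved under pics/ and viewed, and the job is handed in when it is done.

Besides the shell and the picture viewer there is one more tool, called after "Emit:" in YAML: its name, and indented under it one key for each argument. carry_out: Moves the arm, as the interface text tells. Its arguments: {"type":"object","properties":{"deltas":{"type":"array"},"fingers":{"type":"number"}},"required":["deltas"]}

```bash
ls; mkdir -p pics
python3 - <<'E'
from rig import manip
import cv2,numpy as np
print(manip.read_state())
for n in ["scene","side","wrist"]:
    print(n,manip.camera_info(n))
    p,d=manip.grab_frame(n)
    cv2.imwrite(f"pics/{n}0.png",p[:,:,::-1]); np.save(f"pics/{n}0_d.npy",d)
E
```

```text
pics
{'t': 0.0, 'joints': array([-1.55008479e+00,  1.59058268e-01,  1.59818759e+00, -4.41133856e-05,
        1.38621413e+00, -2.10048765e-01]), 'dq': array([-2.82673345e-04,  1.76618594e-03,  7.73249249e-04, -7.35751856e-05,
       -5.57549068e-04, -1.32752436e-04]), 'joint_efforts': array([-2.18461905e-04, -3.85563684e+01, -3.22105980e+01,  7.00847595e-02,
        3.78519972e-02, -1.46484767e-04]), 'position': array([ 0.13149381, -0.55912815,  0.21363611]), 'tool_rot': array([ 9.93350190e-01,  1.15128311e-01,  6.66756856e-05, -9.31533879e-04]), 'ft_force': array([-0.33120306,  1.00495034, -0.56316299]), 'ft_torque': array([-0.02388785,  0.01870265, -0.05803108]), 'gripper_width': 0.09211704260399728}
scene {'fx': 466.0510253898347, 'fy': 466.0510253898347, 'cx': 318.5127423483048, 'cy': 193.44992402787653, 'pose': array([[-0.68302663, -0.4616101 ,  0.56603069, -0.32321402],
       [-0.73027922,  0.44531322, -0.51806215,  0.86105449],
       [-0.01291823, -0.7672107 , -0.64126505,  1.02464743],
       [ 0.        ,  0.        ,  0.        ,  1.        ]])}
side {'fx': 409.90892093744986, 'fy': 409.90892093744986, 'cx': 312.0169813547029, 'cy': 197.04130231438882, 'pose': array([[-0.91782601, -0.18525614,  0.35110623,  0.12959224],
       [-0.39665251,  0.46403229, -0.79204849,  1.0192651 ],
       [-0.01619278, -0.86622987, -0.49938322,  0.624797  ],
       [ 0.        ,  0.        ,  0.        ,  1.        ]])}
wrist {'fx': 285.3406129986697, 'fy': 285.3406129986697, 'cx': 317.08639673476046, 'cy': 201.60253147311056, 'mount': array([[ 2.67736924e-04, -9.57474108e-01, -2.88519081e-01,
         8.15129666e-02],
       [ 9.99999959e-01,  2.28383143e-04,  1.70061428e-04,
         4.99553854e-04],
       [-9.69365191e-05, -2.88519115e-01,  9.57474131e-01,
        -1.69816964e-01],
       [ 0.00000000e+00,  0.00000000e+00,  0.00000000e+00,
         1.00000000e+00]])}
```

View pics/scene0.png

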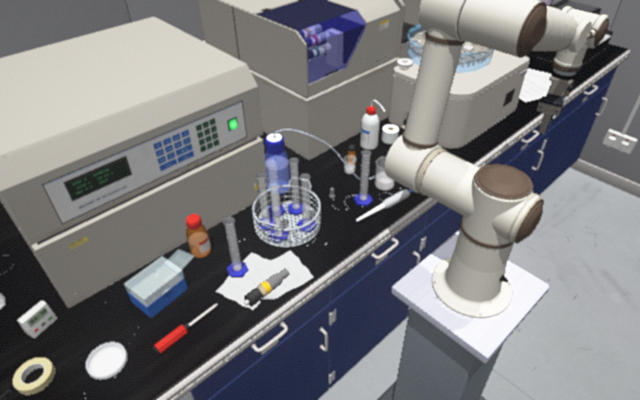

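View pics/side0.png

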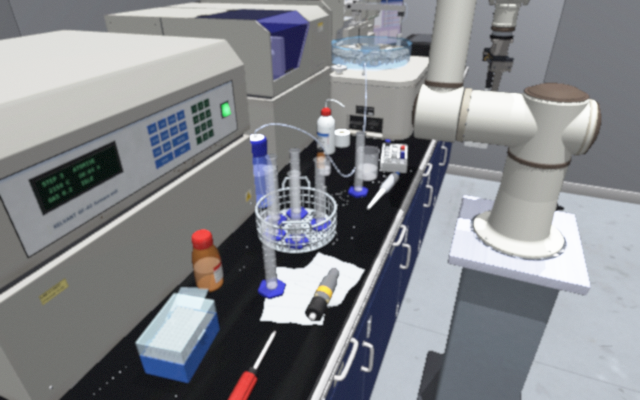

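View pics/wrist0.png

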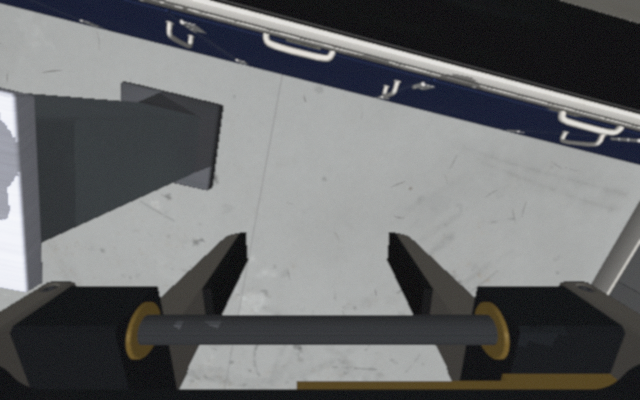

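```bash
cat > h.py <<'E'
from rig import manip
import cv2,numpy as np
from scipy.spatial.transform import Rotation as R
def info(n,st=None):
    c=manip.camera_info(n)
    if n=="wrist":
        T=np.eye(4);T[:3,:3]=R.from_quat(st['tool_rot']).as_matrix();T[:3,3]=st['position'];c['pose']=T@c['mount']
    return c
def ray(c,uv,z):
    uv=np.atleast_2d(np.asarray(uv,float))
    d=np.c_[(uv[:,0]-c['cx'])/c['fx'],(uv[:,1]-c['cy'])/c['fy'],np.ones(len(uv))]@c['pose'][:3,:3].T
    o=c['pose'][:3,3]
    return o+d*((z-o[2])/d[:,2])[:,None]
def proj(c,P):
    P=np.atleast_2d(P);q=(P-c['pose'][:3,3])@c['pose'][:3,:3]
    return np.c_[q[:,0]/q[:,2]*c['fx']+c['cx'],q[:,1]/q[:,2]*c['fy']+c['cy']]
def crop(p,x0,y0,x1,y1,k,fn):
    cv2.imwrite(fn,cv2.resize(p[y0:y1,x0:x1,::-1],None,fx=k,fy=k,interpolation=cv2.INTER_CUBIC))
E
python3 - <<'E'
from h import *
p=cv2.imread("pics/scene0.png")[:,:,::-1];crop(p,200,120,400,290,4,"pics/sc_c.png")
q=cv2.imread("pics/side0.png")[:,:,::-1];crop(q,220,100,400,310,3.8 if 0 else 2.85,"pics/si_c.png")
for n,im in(("scene",p),("side",q)):
    c=info(n);hsv=cv2.cvtColor(im.copy(),cv2.COLOR_RGB2HSV)
    m=cv2.inRange(hsv,(110,150,60),(130,255,255))
    k,l,s,ce=cv2.connectedComponentsWithStats(m)
    for i in range(1,k):
        if s[i,4]>25: print(n,s[i],ce[i].round(1),ray(c,ce[i],0.006).round(3))
E
```

```text
scene [321  17  42  15 347] [340.1  24.2] [[ 1.646 -1.14   0.006]]
scene [265 139  19  16 200] [274.  147.1] [[ 0.9   -0.029  0.006]]
scene [353 194  20  12 122] [362.9 200.7] [[ 0.445 -0.043  0.006]]
scene [289 205  13   9  60] [294.2 210.2] [[0.569 0.154 0.006]]
scene [227 264  20  12 121] [236.2 270.8] [[0.488 0.442 0.006]]
scene [129 279  58  39 446] [162.6 299.2] [[0.543 0.644 0.006]]
side [263  23  41  43 454] [287.3  36.1] [[ 2.002 -2.693  0.006]]
side [251 139  15  22 217] [259.1 148.8] [[ 0.899 -0.226  0.006]]
side [348 186  21  12 141] [357.5 192.3] [[ 0.446 -0.041  0.006]]
side [258 280  27  18 259] [270.1 289.8] [[0.489 0.443 0.006]]
side [163 315  56  68 618] [196.4 353.5] [[0.534 0.642 0.006]]
side [141 357  21  20 102] [149.1 368.8] [[0.591 0.701 0.006]]
```

```bash
ls pics
```

```text
sc_c.png
scene0.png
scene0_d.npy
si_c.png
side0.png
side0_d.npy
wrist0.png
wrist0_d.npy
```

View pics/sc_c.png

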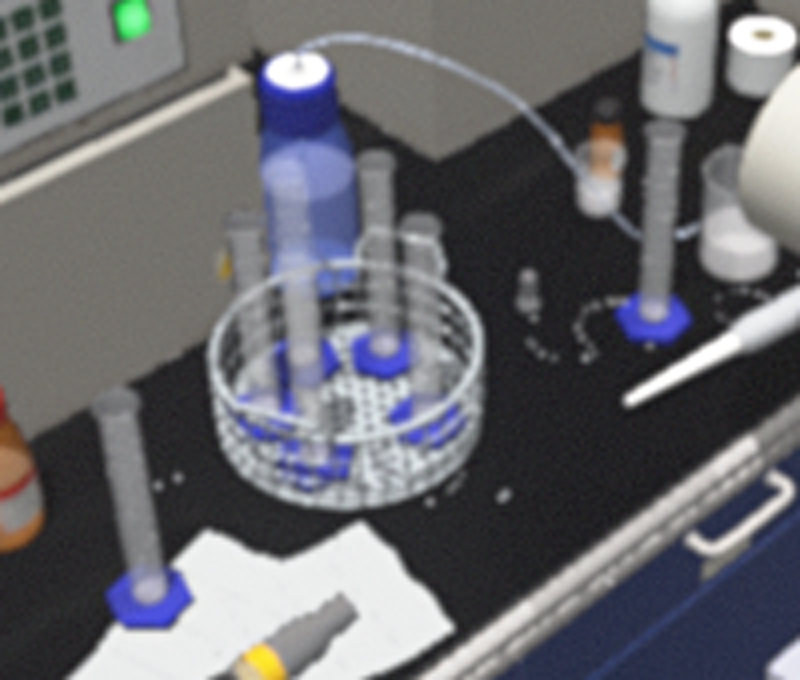

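View pics/si_c.png

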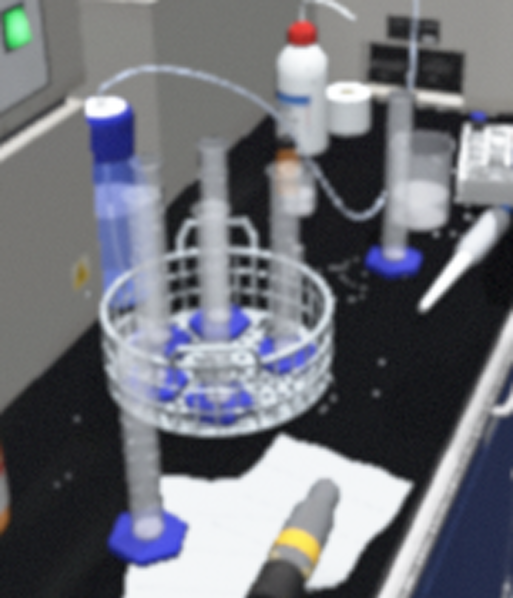

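```bash
cat >> h.py <<'E'
def delta(cur,tgt,yaw,tyaw=None):
    "cur/tgt xyz, yaw deg of tool x in world; returns tool-frame shift, spin"
    a=np.radians(yaw);d=np.subtract(tgt,cur)
    X=np.array([np.cos(a),np.sin(a)]);Y=np.array([np.sin(a),-np.cos(a)])
    return (X@d[:2]).round(4),(Y@d[:2]).round(4),round(-d[2],4),None if tyaw is None else round(-(tyaw-yaw),2)
E
python3 - <<'E'
from h import *
c=info("scene");b=ray(c,[[286.6,207.5]],.078);print(b)
st=manip.read_state();M=R.from_quat(st['tool_rot']).as_matrix();print(M.round(4)); yaw=np.degrees(np.arctan2(M[1,0],M[0,0]));print(yaw)
print(delta([.132,-.56,.215],[.53,.16,.30],yaw,0))
d=np.load("pics/scene0_d.npy")
# heightmap of surroundings
c=info("scene");v,u=np.mgrid[0:400,0:640]
P=np.stack([(u-c['cx'])/c['fx']*d,(v-c['cy'])/c['fy']*d,d],-1)@c['pose'][:3,:3].T+c['pose'][:3,3]
for x in np.arange(.3,1.,.05):
    print(round(x,2),[ (lambda s: round(float(np.percentile(s,98)),2) if len(s)>5 else None)(P[(abs(P[...,0]-x-.025)<.025)&(abs(P[...,1]-y-.025)<.025)&(d>0)][:,2]) for y in np.arange(-.3,.65,.05)])
E
```

```text
[[0.53123109 0.21241917 0.078     ]]
[[ 9.735e-01  2.287e-01 -0.000e+00]
 [ 2.287e-01 -9.735e-01  1.400e-03]
 [ 3.000e-04 -1.400e-03 -1.000e+00]]
13.222223816951974
(np.float64(0.5521), np.float64(-0.6099), np.float64(-0.085), np.float64(13.22))
0.3 [-0.09, 0.0, 0.0, 0.0, 0.0, 0.0, 0.0, 0.0, 0.0, 0.0, 0.0, 0.0, 0.0, 0.0, 0.0, 0.0, 0.0, 0.0, 0.0]
0.35 [-0.81, 0.0, 0.03, 0.03, 0.03, 0.03, 0.02, 0.01, 0.0, 0.01, 0.0, 0.0, 0.03, 0.04, 0.04, 0.04, 0.01, 0.0, 0.0]
0.4 [None, 0.0, 0.04, 0.09, 0.19, 0.19, 0.01, 0.0, 0.0, 0.08, 0.08, 0.08, 0.01, 0.01, 0.01, 0.01, 0.01, 0.02, 0.02]
0.45 [None, None, 0.1, 0.09, 0.2, 0.2, 0.01, 0.01, 0.08, 0.2, 0.02, 0.2, 0.1, 0.01, 0.2, 0.03, 0.01, 0.01, 0.01]
0.5 [None, 0.0, 0.01, 0.02, 0.09, 0.0, 0.03, 0.01, 0.09, 0.02, 0.02, 0.2, 0.1, 0.0, 0.2, 0.01, 0.01, 0.08, 0.08]
0.55 [0.19, 0.01, 0.05, 0.06, 0.11, 0.19, 0.19, 0.1, 0.21, 0.2, 0.2, 0.21, 0.08, 0.0, 0.01, 0.08, 0.02, 0.08, 0.08]
0.6 [0.17, 0.01, 0.08, 0.06, 0.01, 0.01, 0.23, 0.24, 0.09, 0.21, 0.2, 0.08, 0.01, 0.01, 0.08, 0.14, 0.08, 0.08, 0.08]
0.65 [0.16, 0.0, 0.01, 0.01, 0.01, 0.01, 0.01, 0.24, 0.21, 0.44, 0.44, 0.44, 0.44, 0.44, 0.44, 0.44, 0.44, 0.44, 0.44]
0.7 [0.46, 0.46, 0.46, 0.46, 0.46, 0.01, 0.0, 0.21, 0.22, 0.47, 0.47, 0.47, 0.47, 0.47, 0.47, 0.47, 0.47, 0.47, 0.47]
0.75 [0.49, 0.49, 0.48, 0.49, 0.48, 0.0, None, None, None, 0.47, 0.47, 0.47, 0.47, 0.47, 0.47, 0.47, 0.47, 0.47, 0.47]
0.8 [0.49, 0.49, 0.49, 0.49, 0.48, 0.01, None, None, None, 0.47, 0.47, 0.47, 0.47, 0.47, 0.47, 0.47, 0.47, 0.47, 0.47]
0.85 [0.49, 0.49, 0.49, 0.49, 0.48, None, None, None, None, 0.47, 0.47, 0.47, 0.47, 0.47, 0.47, 0.47, 0.47, 0.47, 0.47]
0.9 [0.49, 0.49, 0.49, 0.49, 0.48, 0.01, 0.01, None, None, 0.47, 0.47, 0.47, 0.47, 0.47, 0.47, 0.47, 0.47, 0.47, 0.47]
0.95 [0.49, 0.49, 0.49, 0.49, 0.48, 0.01, None, None, None, 0.47, 0.47, 0.47, 0.47, 0.47, 0.47, 0.47, 0.47, 0.47, 0.47]
```

Run:
```python
from h import *
print(delta([.132,-.56,.215],[.36,-.18,.32],13.22,13.22+84))
print(delta([.36,-.18,.32],[.50,.20,.33],97.22,180))
```

```text
(np.float64(0.3089), np.float64(-0.3178), np.float64(-0.105), -84.0)
(np.float64(0.3594), np.float64(0.1866), np.float64(-0.01), -82.78)
```

Emit:
carry_out:
  deltas:
    - [[0.03, -0.03, -0.02], -10.5]
    - [[0.07, -0.07, -0.04], -21]
    - [[0.11, -0.11, -0.06], -31.5]
    - [[0.15, -0.152, -0.08], -42]
    - [[0.19, -0.194, -0.105], -52.5]
    - [[0.23, -0.236, -0.105], -63]
    - [[0.27, -0.278, -0.105], -73.5]
    - [[0.309, -0.318, -0.105], -84]
  fingers: 0.55

```text
t: 1.15
position: [0.3601, -0.1777, 0.3196]
tool_rot: [0.659, 0.752, 0.0, 0.0]
ft_force: [0.8, -0.8, -0.6]
gripper_width: 0.0503
```

Emit:
carry_out:
  deltas:
    - [[0.045, 0.023, -0.002], -10.35]
    - [[0.09, 0.047, -0.004], -20.7]
    - [[0.135, 0.07, -0.006], -31.05]
    - [[0.18, 0.093, -0.008], -41.4]
    - [[0.225, 0.117, -0.01], -51.75]
    - [[0.27, 0.14, -0.01], -62.1]
    - [[0.315, 0.163, -0.01], -72.45]
    - [[0.359, 0.187, -0.01], -82.8]

```text
t: 2.15
position: [0.5002, 0.2019, 0.3293]
tool_rot: [-0.003, 1.0, -0.0, -0.0]
ft_force: [0.2, -0.7, 0.1]
gripper_width: 0.051
```

Run:
```python
from h import *
import pickle
st=manip.read_state();p,d=manip.grab_frame("wrist");print(st['t'],st['position'],st['tool_rot'],abs(st['dq']).max())
cv2.imwrite("pics/w1.png",p[:,:,::-1]);pickle.dump((st,p,d),open("w1.pkl","wb"))
```

```text
2.15 [0.50015105 0.2019115  0.32932944] [-3.36649107e-03  9.99994322e-01 -1.14550256e-04 -9.63829862e-05] 0.7447167628152173
```

View pics/w1.png

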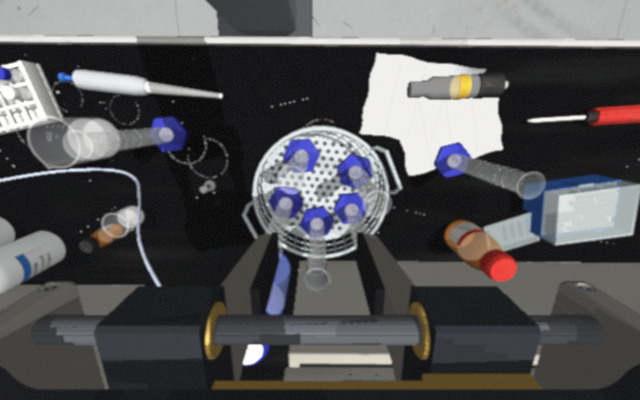

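```bash
cat > meas.py <<'E'
from h import *
import sys
def feet(n,st,p,fn=None,amin=120,box=None):
    c=info(n,st)
    hsv=cv2.cvtColor(np.ascontiguousarray(p),cv2.COLOR_RGB2HSV)
    m=cv2.inRange(hsv,(113,120,50),(128,255,255))
    m2=cv2.morphologyEx(m,cv2.MORPH_OPEN,np.ones((2,2)))
    k,l,s,ce=cv2.connectedComponentsWithStats(m2)
    out=[]
    for i in range(1,k):
        if s[i,4]<amin: continue
        ys,xs=np.where(l==i);h=cv2.convexHull(np.c_[xs,ys].astype(np.int32))
        M=cv2.moments(h);u=M['m10']/M['m00'];v=M['m01']/M['m00']
        P=ray(c,[[u,v]],.018)[0]; Pb=ray(c,[[u,v]],.008)[0]
        # hull in metric coords -> circle
        H=ray(c,h[:,0],.018)[:,:2].astype(np.float32)
        (cx,cy),r=cv2.minEnclosingCircle(H)
        # orientation: fit 6-fold phase from hull radii
        out.append((s[i,4],round(u,1),round(v,1),P[:2].round(4),Pb[:2].round(4),np.round([cx,cy,r],4)))
        print(*out[-1])
    if fn: cv2.imwrite(fn,m2)
    return out
E
python3 - <<'E'
from meas import *
import pickle
st=manip.read_state();p,d=manip.grab_frame("wrist");print(st['t'],st['position'],st['tool_rot'],abs(st['dq']).max())
pickle.dump((st,p,d),open("w2.pkl","wb"))
crop(p,220,100,480,280,3,"pics/w2c.png")
feet("wrist",st,p,"pics/m2.png")
E
```

```text
2.2 [0.50077852 0.20646706 0.32830518] [-7.98089973e-03  9.99966460e-01  1.78961283e-03 -4.26442116e-04] 0.13549901110165047
734 165.6 132.9 [ 0.4492 -0.0416] [ 0.4498 -0.0467] [ 0.4502 -0.0431  0.0327]
488 299.1 154.8 [0.4814 0.1766] [0.4827 0.176 ] [0.4838 0.1766 0.03  ]
574 449.0 162.6 [0.4905 0.4297] [0.492  0.4344] [0.4906 0.4308 0.031 ]
467 351.6 171.0 [0.5075 0.2659] [0.5093 0.2671] [0.5088 0.2666 0.0292]
344 283.4 202.4 [0.5651 0.1489] [0.5681 0.1477] [0.5659 0.1478 0.029 ]
384 346.0 208.2 [0.5741 0.2592] [0.5774 0.2604] [0.5756 0.2602 0.0286]
419 313.8 221.6 [0.6001 0.2027] [0.6039 0.2027] [0.6016 0.2026 0.0293]
```

View pics/w2c.png

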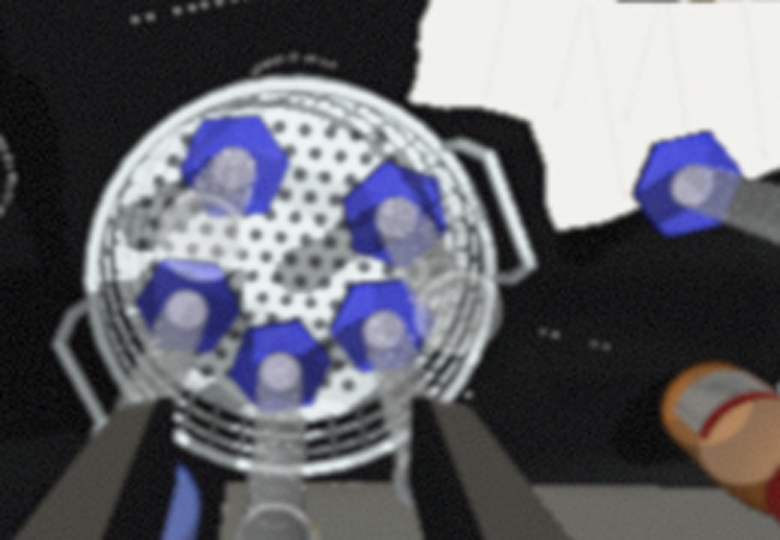

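Emit:
carry_out:
  deltas:
    - [[0, 0, 0], 0]
    - [[0, 0, 0], 0]
    - [[0, 0, 0], 0]

```text
t: 2.62
position: [0.4999, 0.1992, 0.3299]
tool_rot: [0.001, 1.0, -0.0, 0.0]
ft_force: [-0.6, -0.4, 0.3]
gripper_width: 0.0503
```

Run:
```python
from meas import *
import pickle
st=manip.read_state();p,d=manip.grab_frame("wrist");print(st['t'],st['position'],st['tool_rot'],abs(st['dq']).max())
pickle.dump((st,p,d),open("w3.pkl","wb"))
crop(p,220,100,480,280,3,"pics/w3c.png")
feet("wrist",st,p,"pics/m3.png")
# refined scene/side
c=info("scene")
for n in("scene","side"):
    im=cv2.imread(f"pics/{n}0.png")[:,:,::-1];print(n);feet(n,None,im,amin=25)
```

```text
2.625 [0.49992758 0.19921321 0.32989229] [ 7.40717453e-04  9.99999690e-01 -3.22583755e-05  2.66407144e-04] 0.0033059030806163064
139 5.5 76.7 [ 0.359  -0.2869] [ 0.3577 -0.297 ] [ 0.359  -0.2875  0.0119]
719 171.4 135.7 [ 0.4491 -0.0416] [ 0.4498 -0.0466] [ 0.4503 -0.0434  0.0326]
483 304.0 155.1 [0.4813 0.1766] [0.4826 0.1761] [0.4839 0.176  0.03  ]
582 454.2 160.5 [0.4906 0.4301] [0.4921 0.4349] [0.4909 0.4309 0.031 ]
466 356.6 170.8 [0.508  0.2659] [0.5099 0.2673] [0.5094 0.2665 0.0293]
338 288.8 202.7 [0.5646 0.1485] [0.5677 0.1475] [0.5662 0.1471 0.0288]
408 351.8 207.6 [0.574  0.2601] [0.5772 0.2614] [0.5759 0.2618 0.0295]
421 319.4 221.6 [0.6002 0.2027] [0.604  0.2028] [0.6017 0.2023 0.0291]
scene
771 343.1 35.2 [ 1.4887 -1.0066] [ 1.5067 -1.0252] [ 1.4687 -0.9742  0.332 ]
37 309.4 42.2 [ 1.5493 -0.8034] [ 1.5679 -0.8199] [ 1.5503 -0.7977  0.0517]
1767 569.6 133.2 [ 0.1491 -0.9156] [ 0.1538 -0.9333] [ 0.1619 -1.0503  0.5373]
399 527.0 154.6 [ 0.1929 -0.6613] [ 0.198  -0.6764] [ 0.2101 -0.6918  0.1364]
295 275.6 148.6 [ 0.8738 -0.0165] [ 0.8857 -0.0252] [ 0.878  -0.0205  0.0773
[... 1264 characters left out ...]
419 -0.2044] [ 0.2438 -0.2245] [ 0.2406 -0.2057  0.0546]
174 358.8 192.6 [ 0.4361 -0.0202] [ 0.4412 -0.0373] [ 0.4361 -0.0213  0.0405]
532 415.2 219.6 [0.2506 0.0652] [0.2526 0.0495] [0.2431 0.0428 0.1581]
44 304.1 213.4 [0.5405 0.1484] [0.5473 0.134 ] [0.5432 0.1467 0.0263]
28 282.9 219.8 [0.5807 0.1993] [0.5881 0.1858] [0.5824 0.2011 0.0155]
1759 382.1 305.9 [0.2497 0.4086] [0.2517 0.3986] [0.2397 0.358  0.1559]
46 403.8 284.5 [0.2232 0.3295] [0.2247 0.3181] [0.2238 0.3292 0.0248]
303 271.3 289.1 [0.4809 0.4509] [0.4867 0.4416] [0.4818 0.4461 0.0328]
599 350.0 381.8 [0.2539 0.5974] [0.256  0.5904] [0.2619 0.5897 0.0526]
106 369.8 382.5 [0.2232 0.586 ] [0.2248 0.5788] [0.2213 0.5878 0.02  ]
```

View pics/w3c.png

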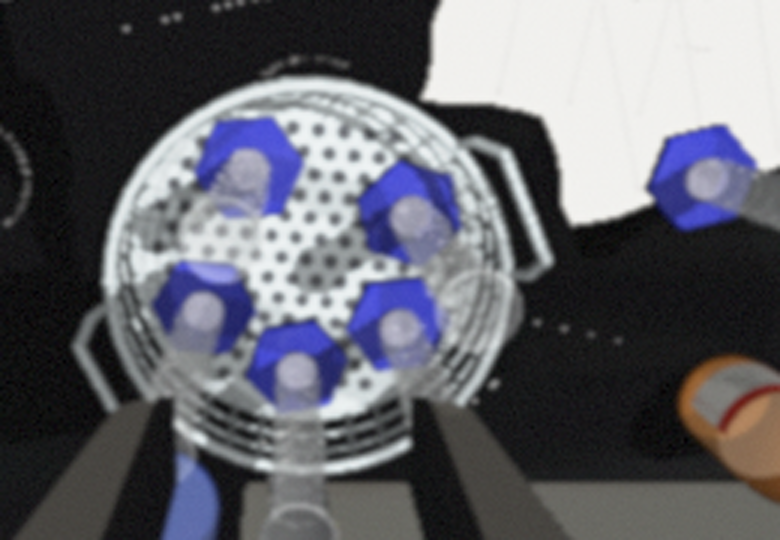

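Run:
```python
from meas import *
import pickle
st,p,d=pickle.load(open("w3.pkl","rb"));c=info("wrist",st);print(c['pose'][:3,3])
cv2.imwrite("pics/w3.png",p[:,:,::-1])
L={'c5':(248,170),'a':(411,215),'b':(400,327),'c':(294,370),'d':(204,311),'c6':(709,180)}
for k,(x,y) in L.items():
    print(k,[ray(c,[[220+(x-1)/3,100+(y-1)/3]],z)[0,:2].round(4) for z in ((.008,.012) if k=='c6' else (.018,.020))])
crop(p,0,60,266,260,3,"pics/w3l.png");crop(p,400,100,640,280,3,"pics/w3r.png")
```

```text
[0.41866015 0.19888465 0.49966512]
c5 [array([0.4832, 0.1738]), array([0.483 , 0.1739])]
a [array([0.5089, 0.2661]), array([0.5085, 0.2659])]
b [array([0.5759, 0.2622]), array([0.5753, 0.262 ])]
c [array([0.603 , 0.1995]), array([0.6023, 0.1995])]
d [array([0.5659, 0.1466]), array([0.5653, 0.1468])]
c6 [array([0.4906, 0.4378]), array([0.49  , 0.4359])]
```

View pics/w3l.png

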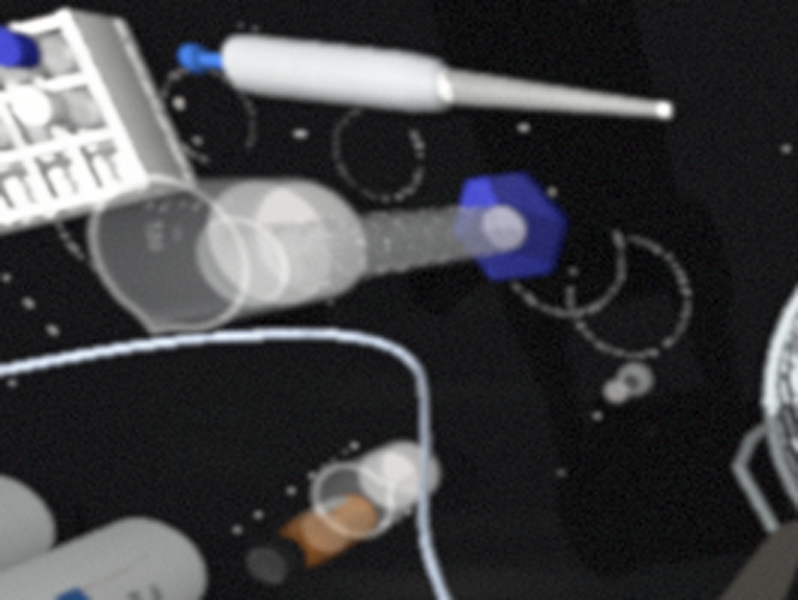

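View pics/w3r.png

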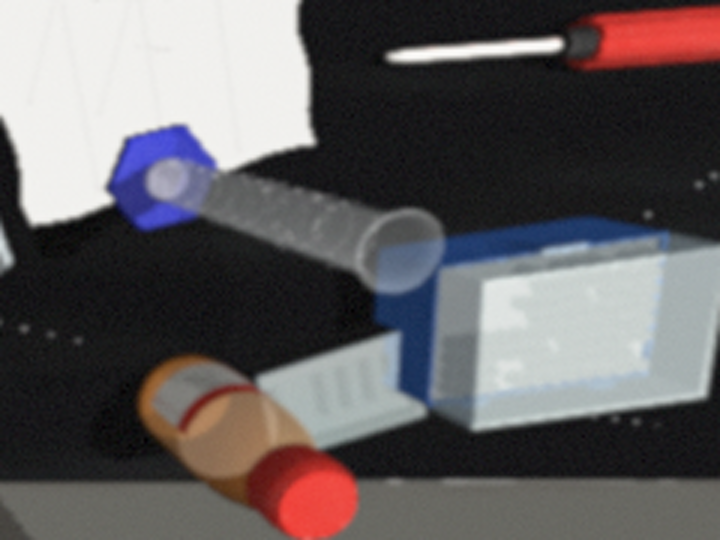

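Run:
```python
from meas import *
import pickle
st,p,d=pickle.load(open("w3.pkl","rb"));c=info("wrist",st)
print('c6top',ray(c,[[533.3,183]],.197)[0],'c7top',ray(c,[[80.7,146.7]],.197)[0],'c7 disk',ray(c,[[167.7,135.7]],.008)[0])
# circle fit of tube tops in scene/side
for n,pts in (("scene",{'c7':(200+664/4,120+130/4),'c6':(200+117/4,120+401/4)}),("side",{'c7':(220+400/2.85,100+96/2.85)})):
    ci=info(n)
    for k,v in pts.items(): print(n,k,ray(ci,[v],.197)[0])
# basket centre from ring: circle through abcd
Q=np.array([[.5089,.2661],[.5759,.2622],[.6030,.1995],[.5659,.1466]])
A=np.c_[2*Q,np.ones(4)];s=np.linalg.lstsq(A,(Q**2).sum(1),rcond=None)[0];print(s[:2],np.sqrt(s[2]+s[0]**2+s[1]**2))
print(np.linalg.norm(np.diff(Q,axis=0),axis=1))
```

```text
c6top [0.48838171 0.433385   0.197     ] c7top [ 0.44892532 -0.04885543  0.197     ] c7 disk [ 0.4497317  -0.05274751  0.008     ]
scene c7 [ 0.44950121 -0.0477941   0.197     ]
scene c6 [0.48915941 0.43374214 0.197     ]
side c7 [ 0.44573853 -0.04094728  0.197     ]
[0.53800595 0.2070598 ] 0.06618939613605619
[0.06711341 0.06830593 0.06461285]
```

Run:
```python
from meas import *
import pickle
st,p,d=pickle.load(open("w3.pkl","rb"));c=info("wrist",st)
def ang(v): return np.degrees(np.arctan2(v[1],v[0]))
for z in(.074,.078): print(ray(c,[[220+309/3,100+272.5/3]],z))
P=ray(c,[[220+x/3,100+y/3] for x,y in [(103,265),(515,270),(309,75),(300,470),(170,115),(470,140)]],.077)[:,:2];print(P)
A=np.c_[2*P,np.ones(len(P))];s=np.linalg.lstsq(A,(P**2).sum(1),rcond=None)[0];print(s[:2],np.sqrt(s[2]+s[0]**2+s[1]**2))
ctr=np.array([.538,.207])
for q in [[.5089,.2661],[.5759,.2622],[.6030,.1995],[.5659,.1466],[.4832,.1745]]: print(np.linalg.norm(q-ctr),ang(q-ctr))
# bails tops z~.104
B=ray(c,[[220+(495+548)/6,100+(145+265)/6],[220+(80+100)/6,100+(345+410)/6]],.09)[:,:2];print(B,B.mean(0),ang(B[0]-B[1]))
```

```text
[[0.5287088  0.20766315 0.074     ]]
[[0.52767466 0.20758065 0.078     ]]
[[0.52388338 0.10286187]
 [0.52673422 0.31247302]
 [0.43068557 0.20714144]
 [0.63942333 0.20320596]
 [0.44928542 0.14004516]
 [0.4613812  0.28573489]]
[0.53377413 0.20723146] 0.10565452185290672
0.06587579221535027 116.2149794874046
0.06695856927981657 55.52673323710303
0.06543126164151195 -6.581944655177998
0.06653247327433419 -65.20681541134275
0.0637125576319143 -149.32927450943006
[[0.49105975 0.30973199]
 [0.58000327 0.09533619]] [0.53553151 0.20253409] 112.53144239188465
```

Emit:
carry_out:
  deltas:
    - [[0.017, -0.025, 0.03], 0]
    - [[0.017, -0.025, 0.075], 0]
    - [[0.017, -0.025, 0.12], 0]
    - [[0.017, -0.025, 0.155], 0]
    - [[0.017, -0.025, 0.175], 0]
    - [[0.017, -0.025, 0.184], 0]

```text
t: 3.42
position: [0.4822, 0.1747, 0.1445]
tool_rot: [0.0, 1.0, -0.0, -0.001]
ft_force: [-0.7, -0.1, -0.2]
gripper_width: 0.0506
```

Run:
```python
from h import *
st=manip.read_state();print(st['position'],st['ft_force'])
for n in("wrist","scene"):
    p,d=manip.grab_frame(n)
    cv2.imwrite(f"pics/{n}4.png",p[:,:,::-1]) if n=="wrist" else crop(p,200,60,400,260,3,"pics/scene4.png")
```

```text
[0.48224269 0.17466579 0.14450345] [-0.67091367 -0.07921599 -0.20129642]
```

View pics/wrist4.png

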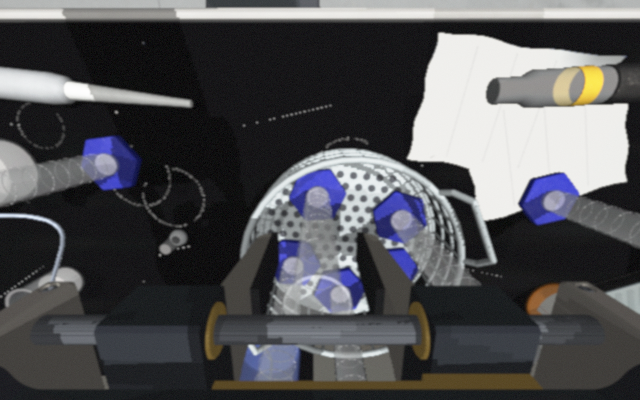

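View pics/scene4.png

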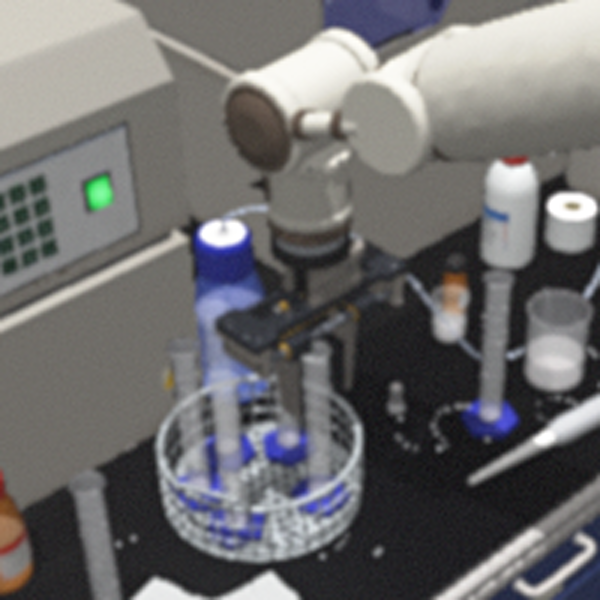

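Run:
```python
from h import *
st=manip.read_state();c=info("wrist",st);print(st['t'],st['position'])
print(ray(c,[[319.5,295]],.205),ray(c,[[317.5,197]],.018))
```

```text
3.525 [0.48260995 0.17486511 0.14518815]
[[0.47780845 0.17546731 0.205     ]] [[0.48479301 0.1747428  0.018     ]]
```

Emit:
carry_out:
  deltas:
    - [[0, 0, 0], 0]
    - [[0, 0, 0], 0]
    - [[0, 0, 0], 0]
    - [[0, 0, 0], 0]
  fingers: 0.1

```text
t: 4.03
position: [0.4835, 0.1752, 0.1463]
tool_rot: [-0.0, 1.0, 0.0, 0.001]
ft_force: [0.0, 0.1, 2.8]
gripper_width: 0.0244
```

Emit:
carry_out:
  deltas:
    - [[0, 0, -0.01], 0]
    - [[0, 0, -0.025], 0]
    - [[-0.015, 0.009, -0.03], 0]
    - [[-0.035, 0.021, -0.03], 0]
    - [[-0.048, 0.028, -0.03], 0]
    - [[-0.054, 0.032, -0.03], 0]
    - [[-0.054, 0.032, -0.03], 0]

```text
t: 4.9
position: [0.537, 0.2073, 0.176]
tool_rot: [-0.0, 1.0, -0.0, 0.0]
ft_force: [-0.0, -0.2, -1.0]
gripper_width: 0.0247
```

Run:
```python
from meas import *
st=manip.read_state();print(st['position'],st['ft_force'],st['gripper_width'])
p,d=manip.grab_frame("wrist");cv2.imwrite("pics/w5.png",p[:,:,::-1])
feet("wrist",st,p)
p,d=manip.grab_frame("scene");crop(p,200,60,400,260,3,"pics/scene5.png")
```

```text
[0.53702103 0.20728041 0.17595069] [-0.02147761 -0.21211146 -1.03709028] 0.024663413596979683
1751 92.5 110.1 [ 0.4495 -0.0392] [ 0.4493 -0.0467] [ 0.4503 -0.0405  0.0328]
1364 511.4 147.9 [0.4899 0.4271] [0.491  0.4338] [0.4904 0.4289 0.0315]
1111 367.6 163.5 [0.5079 0.2649] [0.5095 0.2667] [0.5087 0.2656 0.0301]
1236 317.6 191.3 [0.541  0.2073] [0.5436 0.2073] [0.5426 0.2066 0.0327]
1019 269.5 208.8 [0.5629 0.1492] [0.5661 0.1474] [0.5647 0.1482 0.0299]
963 361.8 215.9 [0.5718 0.2612] [0.5753 0.2629] [0.5733 0.2613 0.0296]
```

View pics/w5.png

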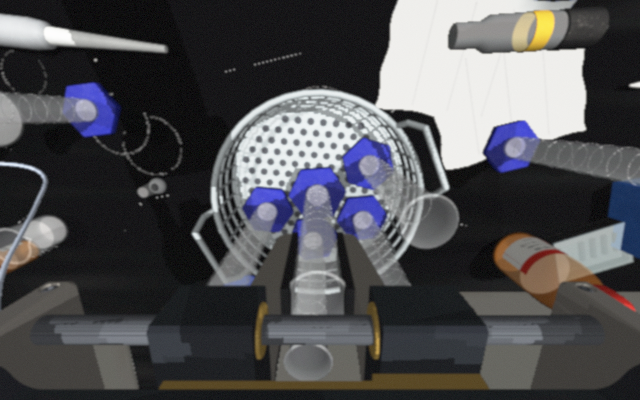

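View pics/scene5.png

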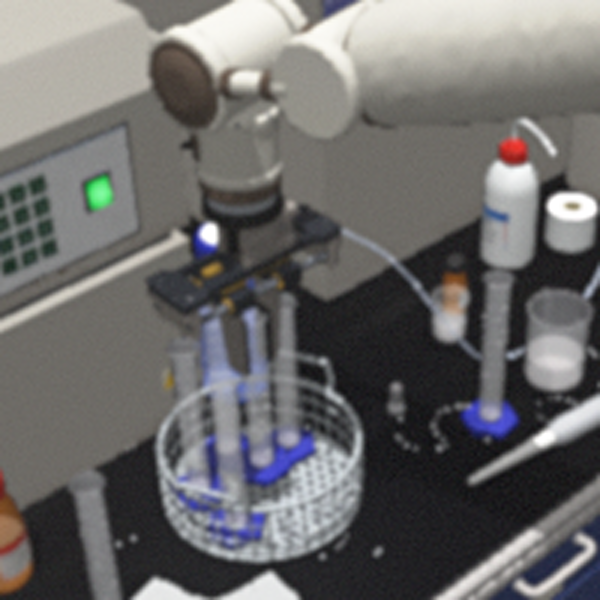

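Emit:
carry_out:
  deltas:
    - [[-0.002, 0, 0.012], 0]
    - [[-0.002, 0, 0.022], 0]
    - [[-0.002, 0, 0.027], 0]
    - [[-0.002, 0, 0.03], 0]
    - [[-0.002, 0, 0.03], 0]

```text
t: 5.62
position: [0.5393, 0.2072, 0.1463]
tool_rot: [-0.0, 1.0, -0.0, 0.0]
ft_force: [-2.3, -0.3, 2.9]
gripper_width: 0.0248
```

Emit:
carry_out:
  deltas:
    - [[0, 0, 0], 0]
    - [[0, 0, 0], 0]
    - [[0, 0, -0.02], 0]
    - [[0, 0, -0.06], 0]
    - [[0, 0, -0.11], 0]
    - [[0.02, 0.01, -0.14], 0]
    - [[0.05, 0.03, -0.154], 0]
    - [[0.08, 0.06, -0.154], 0]
  fingers: 0.45

```text
t: 6.62
position: [0.459, 0.2676, 0.3013]
tool_rot: [0.001, 1.0, 0.001, 0.002]
ft_force: [-0.6, 0.0, -0.3]
gripper_width: 0.0415
```

Run:
```python
from meas import *
manip.grab_frame("scene")
st=manip.read_state();print(st['position'],st['ft_force'],abs(st['dq']).max())
p,d=manip.grab_frame("wrist");cv2.imwrite("pics/w6.png",p[:,:,::-1]);crop(p,180,80,440,280,3,"pics/w6c.png")
feet("wrist",st,p)
```

```text
[0.4552954  0.27105927 0.30071923] [-1.04110593  2.95528889  0.43270994] 0.10362475400444404
833 121.7 164.1 [ 0.4477 -0.0393] [ 0.4493 -0.0461] [ 0.4491 -0.0404  0.0334]
564 414.5 189.7 [0.4884 0.4309] [0.4909 0.4345] [0.4894 0.4308 0.0303]
495 314.3 200.7 [0.5075 0.2669] [0.5105 0.2668] [0.5083 0.2671 0.0297]
503 280.0 217.0 [0.5363 0.2093] [0.5399 0.208 ] [0.5377 0.2093 0.0296]
482 245.9 231.5 [0.5627 0.1502] [0.5668 0.1476] [0.5642 0.1495 0.0291]
142 288.8 252.1 [0.6014 0.2224] [0.6064 0.2213] [0.6024 0.2184 0.0223]
```

View pics/w6c.png

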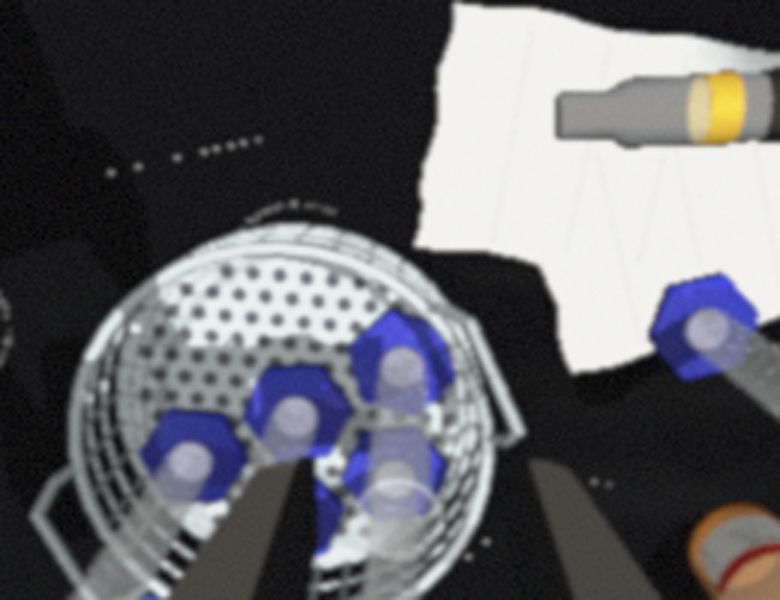

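Emit:
carry_out:
  deltas:
    - [[-0.01, 0.05, -0.01], 0]
    - [[-0.02, 0.105, -0.005], 0]
    - [[-0.03, 0.145, 0.02], 0]
    - [[-0.03, 0.162, 0.06], 0]
    - [[-0.03, 0.167, 0.1], 0]
    - [[-0.03, 0.167, 0.135], 0]
    - [[-0.03, 0.167, 0.155], 0]
    - [[-0.03, 0.167, 0.162], 0]
  fingers: 0.55

```text
t: 7.72
position: [0.4888, 0.4336, 0.1364]
tool_rot: [0.0, 1.0, -0.0, -0.001]
ft_force: [0.3, -0.2, 0.2]
gripper_width: 0.0507
```

Run:
```python
from meas import *
manip.grab_frame("scene")
st=manip.read_state();print(st['position'],st['ft_force'],abs(st['dq']).max())
p,d=manip.grab_frame("wrist");cv2.imwrite("pics/w7.png",p[:,:,::-1])
feet("wrist",st,p)
```

```text
[0.48889417 0.43368345 0.13654709] [-1.04352204 -1.23586071 -0.18901353] 0.022279167340852567
1279 319.6 194.6 [0.4861 0.4357] [0.4888 0.4358] [0.4875 0.4365 0.03  ]
534 104.7 225.5 [0.5209 0.2032] [0.5248 0.1952] [0.5262 0.2048 0.0282]
128 176.2 225.9 [0.5212 0.2805] [0.5251 0.2752] [0.5209 0.2798 0.0101]
563 56.9 248.3 [0.5479 0.1443] [0.5528 0.1343] [0.5526 0.1446 0.0309]
441 157.2 261.4 [0.564  0.2531] [0.5694 0.2468] [0.5667 0.2511 0.0217]
718 117.0 281.0 [0.5892 0.2028] [0.5955 0.1948] [0.5965 0.2028 0.0306]
```

View pics/w7.png

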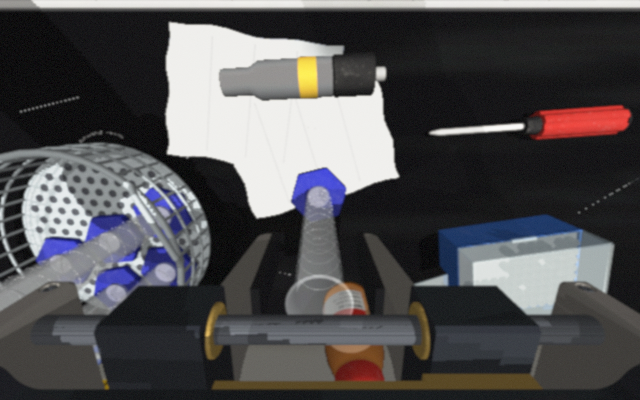

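Emit:
carry_out:
  deltas:
    - [[0, 0, 0], 0]
    - [[0, 0, 0], 0]
    - [[0, 0, 0], 0]
    - [[0, 0, -0.01], 0]
    - [[0, 0, -0.03], 0]
    - [[0, 0, -0.06], 0]
    - [[0, 0, -0.09], 0]
    - [[0, 0, -0.12], 0]
  fingers: 0.1

```text
t: 8.82
position: [0.489, 0.4343, 0.2604]
tool_rot: [-0.0, 1.0, 0.0, 0.001]
ft_force: [0.1, 0.5, -1.4]
gripper_width: 0.0244
```

```bash
cat >> meas.py <<'E'
def hexes(n,st,p,z,box,k=4):
    c=info(n,st);x0,y0,x1,y1=box
    q=cv2.resize(np.ascontiguousarray(p[y0:y1,x0:x1]),None,fx=k,fy=k,interpolation=cv2.INTER_CUBIC)
    m=cv2.inRange(cv2.cvtColor(q,cv2.COLOR_RGB2HSV),(113,110,50),(128,255,255))
    cs,_=cv2.findContours(m,cv2.RETR_EXTERNAL,cv2.CHAIN_APPROX_NONE)
    h=cv2.convexHull(max(cs,key=cv2.contourArea));a=cv2.approxPolyDP(h,.03*cv2.arcLength(h,True),True)[:,0]
    P=ray(c,np.c_[x0+(a[:,0]+.5)/k-.5,y0+(a[:,1]+.5)/k-.5],z)[:,:2]
    e=np.roll(P,-1,0)-P;L=np.linalg.norm(e,axis=1);an=np.degrees(np.arctan2(e[:,1],e[:,0]))
    w=L/L.sum();ph=np.degrees(np.angle((L*np.exp(6j*np.radians(an))).sum()))/6
    print("verts",P.round(4).tolist(),"edge L",L.round(3),"edge ang mod60",(an%60).round(1),"mean",round(ph%60,1),"normals mod60",round((ph+30)%60,1),"ctr",P.mean(0).round(4))
E
python3 - <<'E'
from meas import *
st=manip.read_state();print(st['position'],st['ft_force'],abs(st['dq']).max(),st['gripper_width'])
p,d=manip.grab_frame("wrist");cv2.imwrite("pics/w8.png",p[:,:,::-1])
hexes("wrist",st,p,.13,(270,130,370,240))
q=cv2.imread("pics/w7.png")[:,:,::-1]
s7=dict(st);s7['position']=np.array([.4889,.4337,.1365]);s7['tool_rot']=np.array([0,1,0,0.])
hexes("wrist",s7,q,.010,(270,140,370,235))
E
```

```text
[0.48900859 0.43428013 0.26035252] [ 0.09687654  0.52936771 -1.37424428] 0.43671801394886234 0.024410715785313016
verts [[0.4794, 0.4649], [0.5134, 0.4528], [0.5116, 0.4161], [0.4968, 0.4026], [0.4649, 0.4179], [0.4592, 0.4418]] edge L [0.036 0.037 0.02  0.035 0.025 0.031] edge ang mod60 [40.5 27.3 42.4 34.5 43.3 49. ] mean 38.9 normals mod60 8.9 ctr [0.4876 0.4327]
verts [[0.4599, 0.4431], [0.4809, 0.4628], [0.5088, 0.4579], [0.5111, 0.4162], [0.496, 0.4058], [0.4671, 0.4131]] edge L [0.029 0.028 0.042 0.018 0.03  0.031] edge ang mod60 [43.2 49.9 33.2 34.2 45.8 43.5] mean 41.6 normals mod60 11.6 ctr [0.4873 0.4332]
```

View pics/w8.png

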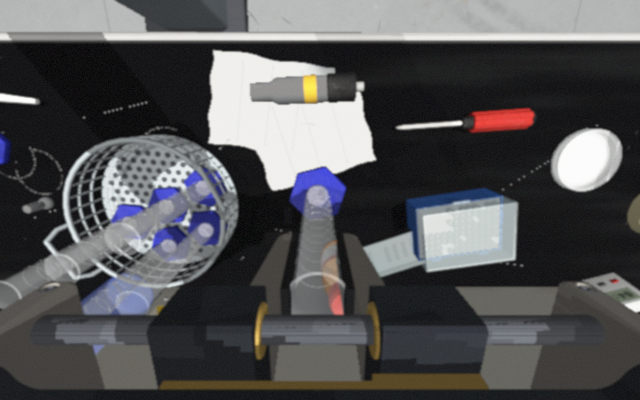

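Emit:
carry_out:
  deltas:
    - [[0.025, -0.035, 0], 3]
    - [[0.05, -0.085, 0], 9]
    - [[0.062, -0.135, 0], 14]
    - [[0.062, -0.18, 0], 18]
    - [[0.045, -0.21, 0], 18]
    - [[0.025, -0.22, 0], 18]
    - [[0.018, -0.221, 0], 18]
    - [[0.018, -0.221, 0], 18]

```text
t: 9.88
position: [0.4712, 0.2139, 0.2574]
tool_rot: [0.156, 0.988, 0.0, -0.0]
ft_force: [-0.8, 0.1, -1.2]
gripper_width: 0.0247
```

Run:
```python
from meas import *
manip.grab_frame("scene")
st=manip.read_state();print(st['position'],st['tool_rot'],st['ft_force'],abs(st['dq']).max(),st['gripper_width'])
p,d=manip.grab_frame("wrist");cv2.imwrite("pics/w9.png",p[:,:,::-1])
feet("wrist",st,p)
hexes("wrist",st,p,.13,(270,130,370,240))
```

```text
[0.47075317 0.21408892 0.25734822] [ 1.55713614e-01  9.87802109e-01  5.13940464e-05 -5.10256529e-04] [-0.72173987  0.41234591 -0.87112234] 0.012185446046370138 0.02459168998302857
2047 333.9 194.4 [0.5066 0.2281] [0.5094 0.2278] [0.5057 0.2295 0.0662]
846 153.1 211.7 [ 0.4485 -0.0401] [ 0.4498 -0.0469] [ 0.4494 -0.0415  0.0328]
268 358.6 229.2 [0.5714 0.248 ] [0.5757 0.2482] [0.5757 0.2532 0.0263]
verts [[0.4413, 0.2011], [0.4605, 0.2735], [0.481, 0.2691], [0.5162, 0.2227], [0.4669, 0.1828]] edge L [0.075 0.021 0.058 0.063 0.031] edge ang mod60 [15.2 48.   7.2 38.9 24.4] mean 17.5 normals mod60 47.5 ctr [0.4732 0.2298]
```

View pics/w9.png

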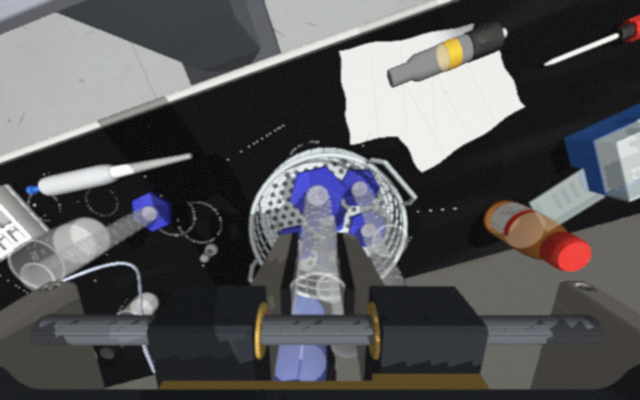

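Emit:
carry_out:
  deltas:
    - [[0, 0, 0.02], 0]
    - [[0, 0, 0.055], 0]
    - [[0, 0, 0.08], 0]
    - [[0, 0, 0.092], 0]
    - [[0, 0, 0.092], 0]

```text
t: 10.6
position: [0.4703, 0.2135, 0.1652]
tool_rot: [0.156, 0.988, -0.0, -0.001]
ft_force: [0.5, 0.9, -1.0]
gripper_width: 0.0248
```

Run:
```python
from meas import *
st=manip.read_state();print(st['position'],st['ft_force'],abs(st['dq']).max(),st['gripper_width'])
p,d=manip.grab_frame("wrist");crop(p,210,120,450,300,3,"pics/w10.png")
c=info("wrist",st)
np.save('c10.npy',c['pose'])
for P,z in (((.471,.213),.038),((.508,.266),.018),((.537,.208),.018)): print(P,proj(c,[[*P,z]]))
```

```text
[0.4703345  0.21349718 0.16518262] [ 0.52581945  0.946165   -1.02551219] 0.03085231119645046 0.024787276203070703
(0.471, 0.213) [[317.43753737 195.61145112]]
(0.508, 0.266) [[370.47821256 206.72457316]]
(0.537, 0.208) [[330.26192991 242.48230817]]
```

View pics/w10.png

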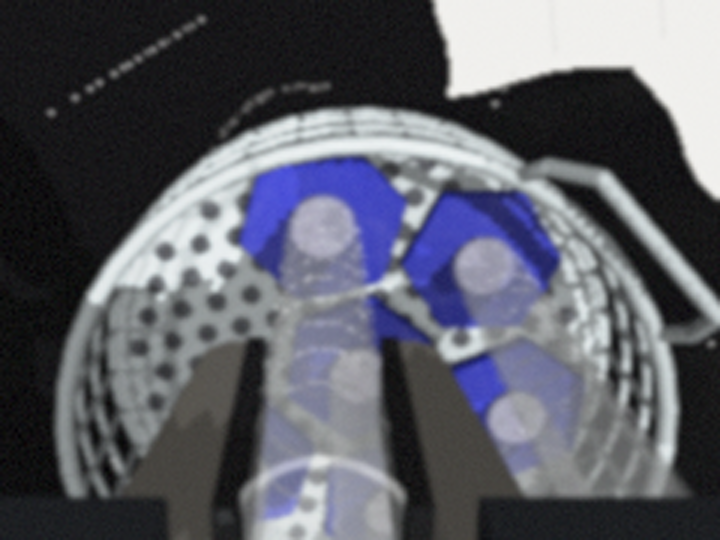

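Emit:
carry_out:
  deltas:
    - [[0, 0, 0.01], 0]
    - [[0, 0, 0.016], 0]
    - [[0, 0, 0.02], 0]
    - [[0, 0, 0.02], 0]

```text
t: 11.15
position: [0.4715, 0.2132, 0.1465]
tool_rot: [0.156, 0.988, 0.0, 0.001]
ft_force: [-1.2, -0.7, 4.3]
gripper_width: 0.0244
```

Run:
```python
from h import *
print(delta([.471,.213,.146],[.448,.08,.30],162),delta([.471,.213,.146],[.449,-.048,.25],162))
```

```text
(np.float64(-0.0192), np.float64(-0.1336), np.float64(-0.154), None) (np.float64(-0.0597), np.float64(-0.255), np.float64(-0.104), None)
```

Emit:
carry_out:
  deltas:
    - [[0, 0, 0], 0]
    - [[0, 0, 0], 0]
    - [[0, 0, -0.02], 0]
    - [[0, 0, -0.06], 0]
    - [[0, 0, -0.1], 0]
    - [[0, 0, -0.13], -3]
    - [[-0.005, -0.03, -0.15], -9]
    - [[-0.014, -0.08, -0.15], -18]
  fingers: 0.45

```text
t: 12.15
position: [0.4604, 0.1326, 0.2976]
tool_rot: [-0.004, 1.0, 0.0, 0.002]
ft_force: [0.9, -0.7, 0.4]
gripper_width: 0.0415
```

Emit:
carry_out:
  deltas:
    - [[0.003, -0.05, 0], 0]
    - [[0.006, -0.105, 0.005], 0]
    - [[0.01, -0.15, 0.02], 0]
    - [[0.011, -0.175, 0.055], 0]
    - [[0.011, -0.181, 0.095], 0]
    - [[0.011, -0.181, 0.13], 0]
    - [[0.011, -0.181, 0.15], 0]
    - [[0.011, -0.181, 0.158], 0]
  fingers: 0.55

```text
t: 13.15
position: [0.4477, -0.048, 0.1362]
tool_rot: [-0.0, 1.0, 0.0, -0.001]
ft_force: [-0.2, -0.3, 0.1]
gripper_width: 0.0508
```

Run:
```python
from meas import *
manip.grab_frame("side")
st=manip.read_state();print(st['position'],st['ft_force'],abs(st['dq']).max())
p,d=manip.grab_frame("wrist");cv2.imwrite("pics/w11.png",p[:,:,::-1])
hexes("wrist",st,p,.010,(260,140,370,240))
```

```text
[ 0.44775747 -0.04794166  0.13604589] [-0.05600073  0.40659392 -1.07655017] 0.030594441111138283
verts [[0.4189, -0.0363], [0.4443, -0.0178], [0.4727, -0.0299], [0.4716, -0.0686], [0.4521, -0.0826], [0.4234, -0.0704]] edge L [0.031 0.031 0.039 0.024 0.031 0.034] edge ang mod60 [36.1 36.9 28.3 35.7 37.  37.6] mean 35.1 normals mod60 5.1 ctr [ 0.4472 -0.0509]
```

View pics/w11.png

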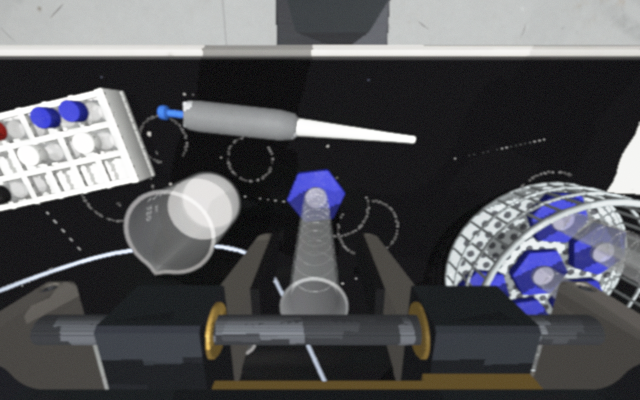

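Emit:
carry_out:
  deltas:
    - [[0, 0, 0], 0]
    - [[0, 0, 0], 0]
    - [[0, 0, 0], 0]
    - [[0, 0, -0.01], 0]
    - [[0, 0, -0.03], 0]
    - [[0, 0, -0.06], 0]
    - [[0, 0.01, -0.09], 0]
    - [[0, 0.03, -0.12], 0]
  fingers: 0.1

```text
t: 14.25
position: [0.4485, -0.0183, 0.2591]
tool_rot: [0.0, 1.0, -0.0, 0.0]
ft_force: [0.7, 0.6, -1.8]
gripper_width: 0.0243
```

Emit:
carry_out:
  deltas:
    - [[0, 0.045, 0], 3]
    - [[-0.003, 0.095, 0], 7]
    - [[-0.012, 0.135, 0], 11]
    - [[-0.032, 0.16, 0], 11]
    - [[-0.047, 0.17, 0], 11]
    - [[-0.051, 0.172, 0], 11]
    - [[-0.051, 0.172, 0], 11]
    - [[-0.051, 0.172, 0.03], 11]

```text
t: 15.25
position: [0.5011, 0.1533, 0.23]
tool_rot: [0.096, 0.995, 0.0, 0.003]
ft_force: [0.8, -0.5, -1.7]
gripper_width: 0.0246
```

Run:
```python
from meas import *
manip.grab_frame("scene")
st=manip.read_state();print(st['position'],st['tool_rot'],st['ft_force'],abs(st['dq']).max(),st['gripper_width'])
p,d=manip.grab_frame("wrist");crop(p,190,90,450,285,3,"pics/w12.png")
feet("wrist",st,p)
```

```text
[0.49763276 0.15301532 0.22385089] [ 9.60606579e-02  9.95372995e-01 -4.39154453e-04 -2.18129624e-03] [-1.17878511 -0.49440052 -4.8416418 ] 0.09923840822126868 0.023966932172064713
850 358.4 151.1 [0.47   0.2125] [0.4713 0.2137] [0.4725 0.2133 0.0297]
329 408.0 160.0 [0.4938 0.2748] [0.4958 0.2776] [0.4991 0.2737 0.0252]
2101 334.2 198.3 [0.527  0.1702] [0.5298 0.1703] [0.5303 0.1711 0.0623]
620 404.9 218.0 [0.5738 0.2621] [0.578  0.2646] [0.5755 0.2616 0.0294]
144 358.3 233.1 [0.584  0.1949] [0.5884 0.1956] [0.5859 0.1935 0.0129]
```

View pics/w12.png

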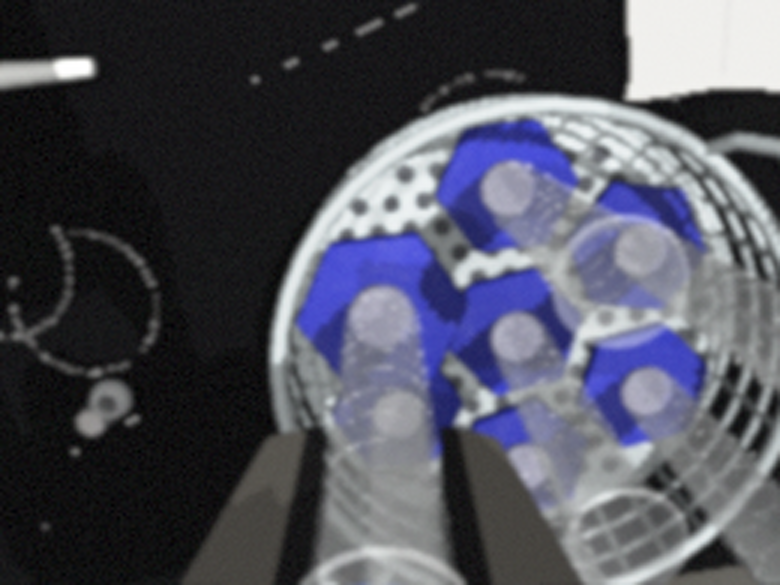

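Emit:
carry_out:
  deltas:
    - [[0, 0, 0.02], 0]
    - [[0, 0, 0.045], 0]
    - [[0, 0, 0.057], 0]
    - [[0, 0, 0.062], 0]
    - [[0, 0, 0.062], 0]

```text
t: 15.98
position: [0.4998, 0.1537, 0.1662]
tool_rot: [0.096, 0.995, 0.0, 0.0]
ft_force: [0.6, 0.2, -1.7]
gripper_width: 0.0247
```

Run:
```python
from meas import *
st=manip.read_state();print(st['position'],st['ft_force'],abs(st['dq']).max(),st['gripper_width'])
p,d=manip.grab_frame("wrist");crop(p,190,90,450,285,3,"pics/w13.png")
c=info("wrist",st)
for P,z in (((.4994,.1537),.038),((.4715,.213),.018),((.537,.208),.018)): print(P,((proj(c,[[*P,z]])-[190,90])*3).round())
```

```text
[0.49984133 0.15370384 0.16621141] [ 0.64495035  0.21817252 -1.74708901] 0.012286006028745121 0.02467622395929488
(0.4994, 0.1537) [[383. 312.]]
(0.4715, 0.213) [[526. 197.]]
(0.537, 0.208) [[537. 365.]]
```

View pics/w13.png

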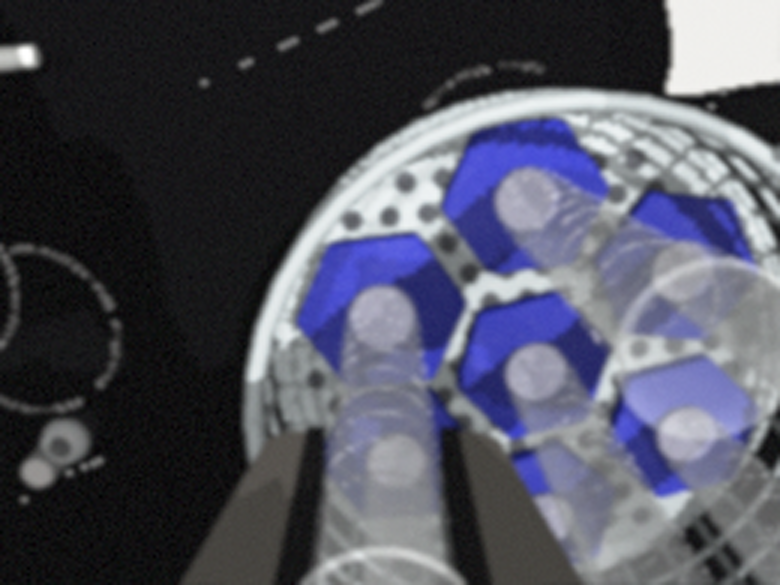

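Emit:
carry_out:
  deltas:
    - [[0, 0, 0.01], 0]
    - [[0, 0, 0.016], 0]
    - [[0, 0, 0.02], 0]
    - [[0, 0, 0.02], 0]

```text
t: 16.52
position: [0.5, 0.1537, 0.1462]
tool_rot: [0.096, 0.995, -0.0, 0.0]
ft_force: [-0.4, -0.6, 4.0]
gripper_width: 0.0247
```

Emit:
carry_out:
  deltas:
    - [[0, 0, 0], 0]
    - [[0, 0, 0], 0]
    - [[0, 0, -0.02], 0]
    - [[0, 0, -0.06], 0]
    - [[0, 0, -0.11], 0]
    - [[0.015, 0, -0.145], 0]
    - [[0.04, 0.03, -0.17], 0]
    - [[0.06, 0.05, -0.18], 0]
  fingers: 0.45

```text
t: 17.52
position: [0.4502, 0.2153, 0.3276]
tool_rot: [0.096, 0.995, 0.001, 0.002]
ft_force: [0.4, 0.1, -0.3]
gripper_width: 0.0414
```

Emit:
carry_out:
  deltas:
    - [[0, 0, 0], 0]
    - [[0, 0, 0], 0]
    - [[0, 0, 0], 0]

```text
t: 17.9
position: [0.4503, 0.2134, 0.3246]
tool_rot: [0.096, 0.995, -0.0, -0.001]
ft_force: [-1.9, -0.4, -0.2]
gripper_width: 0.0418
```

Run:
```python
from meas import *
st=manip.read_state();print(st['position'],st['ft_force'],abs(st['dq']).max(),st['gripper_width'])
p,d=manip.grab_frame("wrist");crop(p,190,90,450,285,3,"pics/w14.png")
feet("wrist",st,p)
p,d=manip.grab_frame("scene");crop(p,190,90,410,290,3,"pics/sc14.png")
p,d=manip.grab_frame("side");crop(p,190,70,430,290,2.5,"pics/si14.png")
```

```text
[0.45033783 0.21344602 0.32462826] [-1.86555629 -0.37797897 -0.15330036] 0.0030281165813336613 0.04176962771387166
225 10.6 175.9 [ 0.3657 -0.3017] [ 0.3656 -0.3129] [ 0.3692 -0.303   0.0257]
408 320.8 179.6 [0.4726 0.2146] [0.4747 0.2143] [0.4734 0.2141 0.0289]
467 353.8 193.2 [0.507 0.266] [0.5099 0.2668] [0.509  0.2665 0.0294]
463 290.5 200.0 [0.498 0.156] [0.5007 0.1545] [0.5008 0.155  0.0299]
218 349.5 228.1 [0.5695 0.2485] [0.5737 0.2489] [0.5725 0.2533 0.0235]
261 300.6 234.0 [0.5639 0.1601] [0.568  0.1586] [0.5661 0.1544 0.0271]
1404 282.0 364.1 [0.8448 0.0606] [0.8547 0.0571] [0.8453 0.0604 0.0694]
```

View pics/w14.png

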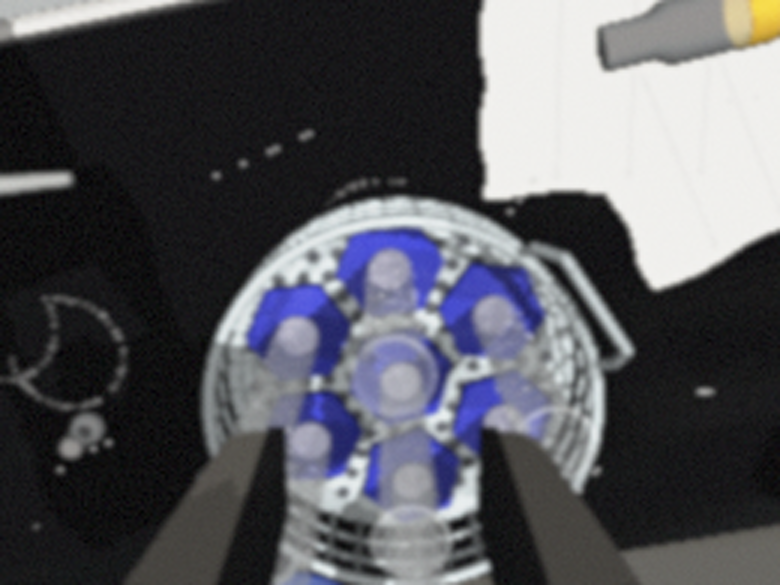

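View pics/sc14.png

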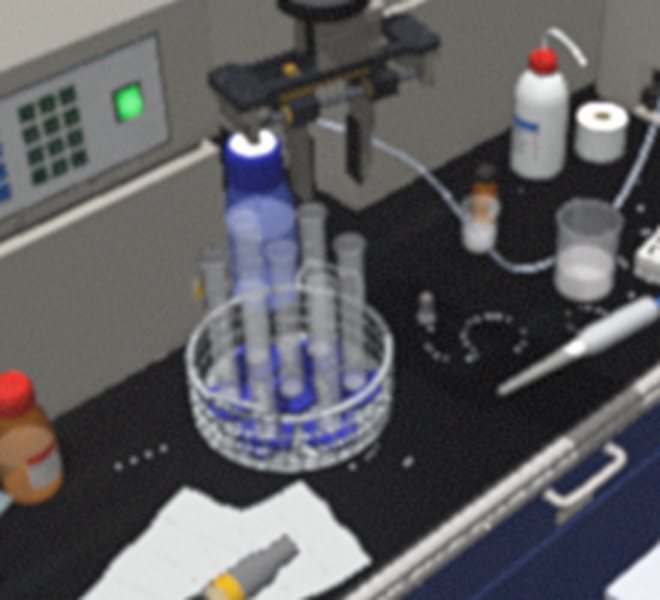

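View pics/si14.png

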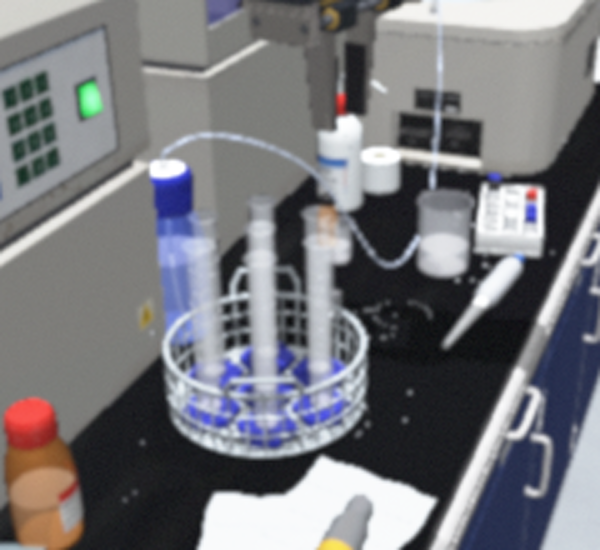

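Run:
```python
from meas import *
st=manip.read_state();c=info("wrist",st)
P=ray(c,[[190+x/3,90+y/3] for x,y in [(391,268),(492,315),(505,420),(411,482),(311,440),(296,335),(401,382)]],.018)[:,:2]
print(P.round(4),P[:6].mean(0));print(np.linalg.norm(P-P[:6].mean(0),axis=1).round(4));print([np.linalg.norm(P[i]-P[(i+1)%6]).round(4) for i in range(6)])
manip.hand_in()
```

```text
[[0.4723 0.2142]
 [0.5106 0.2662]
 [0.5765 0.2638]
 [0.6059 0.2011]
 [0.567  0.1469]
 [0.5008 0.1525]
 [0.5409 0.2071]] [0.53885663 0.20747296]
[0.0669 0.0652 0.0677 0.0674 0.0668 0.0669 0.0021]
[np.float64(0.0646), np.float64(0.066), np.float64(0.0692), np.float64(0.0667), np.float64(0.0665), np.float64(0.0679)]
the job is handed in; nothing more can be done
```

All seven cylinders are standing in the basket, and I handed the job in at about 18 s of the 64 s allowed; the hand-in gives no verdict.

**What I did:** I lifted cyl_5 about 30 mm and set it down in the middle. I then lowered cyl_6 and cyl_7 into the two free ring places on the open side, turning each so its foot's flats faced its neighbours.

**Last checks:**
- **Positions:** In the final wrist picture the six outer cylinders are 65–68 mm from the ring's middle (limit 72 mm). The middle one is about 2 mm off (limit 15 mm). Neighbours in the ring are 65–69 mm apart. I measured these from the centre of the cylinders' own ring, because my rim-based estimate of the basket centre differed by 3–5 mm. Measured from that estimate instead, the farthest outer cylinder would come out at about the 72 mm limit.
- **Upright and level:** In the scene and side pictures the cylinders look upright and the basket stands where it was. I judged tilt and foot height by eye only. At each set-down the force reading rose to 3–4 N, as expected when the foot meets the floor.
- **Surroundings:** The beaker and the two bottles look undisturbed, and the gripper was clear at z ≈ 0.32 m.

**Disagreement:** Early foot positions from the scene and side cameras differed from the wrist camera by up to 10 mm. The cylinder tops seen by the wrist and scene cameras agreed within about 1 mm, so I gripped by those. The side camera's reading of cyl_7's top was about 8 mm off, and I did not use it.

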